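# Put the knob back on the bedside radio and hold it pressed

### The arm

A 6-joint arm with a two-finger parallel gripper is mounted at the origin on the work surface. World frame = base frame: x ahead of the robot, y to its left, z up, the work surface at z = 0. Lengths are in m, angles in rad, forces in N, time in s.
With the tool pointing down it reaches from about 0.25 to 0.775 m from the base axis. Payload 4 kg.
Tool frame: the origin (TCP) lies between the finger pads; the fingertips stand 14 mm ahead of it and the grasp point (between the pads) lies 5 mm behind it (nose_length is the distance from the TCP to the fingertips, in m); z points along the fingers, y is the line along which they close (so a half turn about z gives the same grasp; the last joint's range is limited). The gripper opens to 94 mm and grips with 3 to 60 N. Pads are 16 mm wide; open, the fingers measure 119 mm over their backs; the gripper's body (75 mm by 177 mm) begins 78 mm behind the grasp point.
Start: joints at [1.112, 0.087, 1.371, -0, 1.684, -0.103], TCP at [0.192, 0.516, 0.22] pointing down, gripper open.
Joint ranges: [-3.1, 3.1], [-0.76, 2.03], [0.27, 2.55], [-1.08, 4.22], [0.17, 2.65], [-2.57, 2.57]. Speed limits (rad/s): [2.79, 2.79, 3.14, 3.14, 3.14, 3.14].

### API

Orientations are given as [roll, pitch, yaw] about the fixed x, y, z axes, in that order (R = Rz(yaw) Ry(pitch) Rx(roll)).
In Python, from bench import * gives the robot as it stands.
- The arm moves only by the tool move_arm, never from a script. Its argument "steps" is one flat list of numbers, 7 for each row, row after row: the turn, a rotation vector about the world's x, y, z in rad, then the shift along the world's x, y, z in m, then the opening, from 0 (shut) to 1 (fully open). A call has 1 to 12 rows; each row is the pose to reach, as a shift and turn from the pose commanded when the call began; what a row does not reach only later rows make up. A row lasts 1/10 s, in which the tool goes at most 50 mm and 8.59 degrees, less where a joint would pass 70% of its speed; a pose out of reach is approached as far as the arm can. A call with a gripper value outside its range is refused whole. The fingers move at their own pace and stop on an object; the grip force is fixed at half the most. Time passes only in rows, so rows that repeat a pose let the fingers close. It gives the time, the measured TCP pose, the force, the opening and the grip force at its end, in the units of the state.
- get_obs(): the state, without advancing time (a new reading comes with each control period).
- snapshot(name): name is "scene" or "side" or "wrist"; returns (picture, depth): 400x640x3 uint8, red, green, blue; 400x640 float32, m along the optical axis (not along the pixel's ray), 0 where there is no reading.
- camera_model(name): a dict with "fx", "fy", "cx", "cy" (pixels), "rvec" (rotation vector, rad) and "tvec" (3), from world to camera coordinates, as OpenCV has them. Camera axes: x right, y down, z forward; pixel columns grow to the right and rows downward; lengths in m; the calibration is good to about 2 mm. A picture is of the moment at which its call begins: read the wrist's pose just before it. camera_model takes no time and is no camera call; for the wrist camera it gives the pose at the moment of the call.
- close_job(): hands the job in; it is judged then, once.
Trained networks look in the newest picture that a camera, given by its name, has taken for a name from the list of things; names that differ only in an ending like _2 or _b are one class to them, and where a whole thing is asked for, a point or a joint stands for the part that bears it (a point fixed in the world has none). Each returns a list of dicts, best first, with "score" (0 to 1); they miss things now and then, are a little off and sometimes report something else, mostly with a low value. They report only what shows in the picture. A call takes as long as a camera call. They do not tell look-alikes from the thing itself.
- silhouettes(camera, target): "pixels" (400x640 bool, what is visible of it) and "uv" ([column, row] in pixels, amid what is visible of it).
- spot_point(camera, target): "uv" ([column, row] in pixels: a listed point, or the origin of a listed thing).
The state is a dict: "time": time; "joint_positions": joint angles; "qvel": joint speeds; "joint_torque": joint torques, N m; "tool_pos": TCP position; "ee_rot": TCP orientation; "wrist_force": force on the tool from outside, world axes, zero at the start; "wrist_torque": the same for the moment, N m; "width": finger opening in m; "finger_force": force on a finger pad.
Only numpy, scipy, OpenCV 4.12 (cv2) and the standard library are available. Lean on these libraries where they do the work, as an engineer would, in place of code of your own. Each camera call takes 0.05 s, during which the arm holds its last target. There are 200 camera calls.

### The job

The volume knob has come off the bedside radio: pick it up, turn it so that the flat inside its hole matches the flat on the radio's bare D-shaped spindle, and push it fully home. Then press the knob down with the gripper as far as the spindle's spring travel goes, as for a long press that switches the radio on, and finish while still holding it pressed down: do not let it come up again. Leave the salt pot, pill organizer, brass key and domino tray where they are.

Things in the scene. Friction and masses are not known exactly. Their poses are not given: they have to be found in the camera images.
- knob: Loose dark grey knob, 45 g, 38 mm tall, standing on its open underside. 12-sided skirt 38 mm across and 15 mm tall, a disc above it to height 18 mm, then a grip bar 13 mm thick (knob's y) and 37 mm long (knob's x) from height 18 to 38 mm. Origin: centre of the underside, z up. A white pointer line on the +x half of the bar's top and on its +x end marks the +x side
- knob_flat (a point): Point at the knob's underside, 15 mm from its axis on the pointer (+x) side; axes as the knob's. The hole in the underside is a D-shaped blind bore 15 mm deep, radius 8 mm, its flat on this pointer side, 3 mm from the axis; its mouth is chamfered 1.2 mm
- radio: Bedside radio, teal case with a cream top panel, 100 mm (x) by 170 mm (y) by 65 mm tall, firmly stuck to the table. Origin: centre of its underside. The top panel has black grille slots over its -y half, and the spindle stands upright on its +y half, 45 mm from the centre
- spindle_seat (a point): On the spindle's axis at the top of its 22 mm wide aluminium shoulder, on which the knob's underside rests when fully home; 10 mm above the radio's top when not pressed (75 mm above the table); moves with the spindle. z up, x points out of the flat of the pin; the knob's pointer (+x) must point the same way
- spindle_tip (a point): Top of the brass D-shaped pin that rises 14 mm from the shoulder: radius 7 mm, its flat 2 mm from the axis on the +x side, the uppermost 2.5 mm tapered by 1.5 mm. A red mark lies on the shoulder before the flat. The knob slides on by its weight with 1 mm clearance all round. Axes as spindle_seat
- spindle_turn (a joint): Turn of the spindle about its upright axis in the radio, rad, counter-clockwise from above positive; 0 when its flat faces the radio's +x. It turns only against a friction of 0.08 N m and stays where it is
- spindle_press (a joint): How far the spindle is pressed down, m: 0 up, 0.006 at its stop. A spring pushes it back up, with 4 N at the top and 10 N at the stop
- salt_pot: White ceramic salt pot with a steel cap, 52 mm wide, 73 mm tall, loose; bystander. Origin: centre of its underside
- pill_organizer: Translucent purple pill organizer with seven lids, 36 mm (x) by 154 mm (y) by 24 mm tall, loose; bystander. Origin: centre of its underside
- brass_key: Brass key lying flat, about 62 mm long (x), 4 mm thick, loose; bystander. Origin: middle of its underside
- domino_tray: Dark oak domino tray with five dominoes, 100 mm (x) by 200 mm (y) by 16 mm tall, loose; bystander. Origin: centre of its underside
Mind the look-alikes: they are no part of the job. Of the things that look like the knob, the middle-sized one is meant.

How it is judged:
By the outcome, as a careful person would: the job done as asked, in the order asked, and still so for the second after the job is handed in, while the arm keeps its last pose, push and grip.
It also fails if it takes over 42 s, if anything falls off the work surface, if the arm or the gripper's body presses on something with over 40 N, if the wrist force passes 120 N, or if a joint passes its speed limit or range.

## Working session

There is one attempt and no reset: what is moved stays moved. The work goes in short steps, Python scripts to look and compute and a tool call to move; the robot and the scene stay as the last step left them, time stands still between calls to the robot, and variables do not carry over. Pictures are saved under pics/ and viewed, at most 10 in all, crops included, and the job is handed in when it is done.

Besides the shell and the picture viewer there is one more tool, called after ">>>" by a JSON object that holds its "method" and its "body", one argument or row to a line. move_arm: Moves the arm, as the interface text tells. Its arguments: {"type":"object","properties":{"steps":{"type":"array"}},"required":["steps"]}

```bash
ls; mkdir -p pics
cat > h.py <<'E'
from bench import *
import numpy as np, cv2
def cam(n):
    m=camera_model(n);R=cv2.Rodrigues(np.array(m["rvec"],float))[0];return m,R,np.array(m["tvec"],float)
def ray(c,uv):
    m,R,t=c;d=R.T@np.array([(uv[0]-m["cx"])/m["fx"],(uv[1]-m["cy"])/m["fy"],1.]);return -R.T@t,d
def at_z(c,uv,z):
    o,d=ray(c,uv);return o+d*(z-o[2])/d[2]
def at_d(c,uv,dep):
    o,d=ray(c,uv);return o+d*dep
def proj(c,p):
    m,R,t=c;q=R@np.array(p)+t;return np.array([m["fx"]*q[0]/q[2]+m["cx"],m["fy"]*q[1]/q[2]+m["cy"]])
def tri(c1,u1,c2,u2):
    o1,d1=ray(c1,u1);o2,d2=ray(c2,u2);A=np.stack([d1,-d2],1);s=np.linalg.lstsq(A,o2-o1,rcond=None)[0]
    a=o1+d1*s[0];b=o2+d2*s[1];return (a+b)/2,np.linalg.norm(a-b)
def save(n,p): cv2.imwrite("pics/"+n,p[:,:,::-1])
E
python3 - <<'E'
from h import *
for n in ("scene","side","wrist"):
    p,d=snapshot(n);c=cam(n);save(n+"0.png",p);np.savez("pics/%s0.npz"%n,p=p,d=d)
    print(n,"campos",(-c[1].T@c[2]).round(3))
    for t in ("knob","knob_flat","spindle_tip","spindle_seat","radio","salt_pot","pill_organizer","brass_key","domino_tray"):
        for r in spot_point(n,t)[:4]:
            u=r["uv"];i=(min(max(int(u[1]),0),399),min(max(int(u[0]),0),639))
            print(t,round(r["score"],2),np.round(u,1),at_d(c,u,d[i]).round(3))
E
```

```text
pics
scene campos [1.085 0.263 0.773]
knob 0.94 [437.  213.6] [0.482 0.122 0.031]
knob 0.88 [438.3 250.1] [0.554 0.166 0.018]
knob 0.49 [473.2 269.7] [0.547 0.243 0.01 ]
knob_flat 0.78 [436.4 250.4] [0.553 0.163 0.012]
knob_flat 0.59 [433.8 216.2] [0.483 0.118 0.02 ]
knob_flat 0.47 [469.7 268.5] [0.549 0.236 0.011]
spindle_tip 0.43 [331.1 136.1] [ 0.476 -0.169  0.087]
spindle_seat 0.42 [332.2 142.2] [ 0.48  -0.162  0.074]
radio 0.62 [319.5 152.3] [ 0.516 -0.172  0.063]
salt_pot 0.78 [417.6 339.5] [0.757 0.227 0.047]
pill_organizer 0.62 [230.3 133.6] [ 0.565 -0.425  0.014]
pill_organizer 0.4 [441.7 249.2] [0.546 0.171 0.016]
brass_key 0.41 [245.9 216.9] [ 0.727 -0.216 -0.001]
domino_tray 0.85 [322.9 266. ] [0.727 0.    0.013]
side campos [0.189 0.343 0.704]
knob 0.67 [203.9 345.4] [0.532 0.25  0.015]
knob 0.6 [246.1 313.2] [0.517 0.165 0.034]
knob 0.58 [288.3 322.6] [0.447 0.128 0.041]
knob_flat 0.78 [241.5 311. ] [0.53  0.166 0.026]
knob_flat 0.78 [208.5 337.2] [0.535 0.237 0.021]
knob_flat 0.72 [285.2 312.1] [0.46  0.122 0.054]
spindle_tip 0.39 [383.1 210.7] [ 0.469 -0.163  0.082]
spindle_seat 0.6 [380.7 207.9] [ 0.48  -0.172  0.075]
radio 0.84 [391.  222.2] [ 0.445 -0.161  0.067]
radio 0.29 [315.7 167.1] [ 0.72  -0.229  0.   ]
salt_pot 0.85 [152.9 270.8] [0.715 0.232 0.034]
pill_organizer 0.86 [420.3 155.1] [ 0.541 -0.426  0.026]
pill_organizer 0.23 [246.5 312.9] [0.516 0.165 0.035]
brass_key 0.46 [316.1 168.4] [ 0.716 -0.227 -0.   ]
domino_tray 0.77 [248.6 213.6] [ 0.712 -0.002  0.012]
domino_tray 0.63 [384.6 207. ] [ 0.47  -0.168  0.088]
wrist campos [0.129 0.539 0.385]
```

Run:
```python
import cv2,numpy as np
a=cv2.imread("pics/scene0.png");b=cv2.imread("pics/side0.png")
c1=cv2.resize(a[190:300,390:520],(400,338),interpolation=3);c2=cv2.resize(b[280:390,170:320],(400,293),interpolation=3)
c3=cv2.resize(a[110:190,270:390],(400,267),interpolation=3);c4=cv2.resize(b[170:270,320:460],(400,286),interpolation=3)
o=np.zeros((600,800,3),np.uint8)
for im,x,y in((c1,0,0),(c2,400,0),(c3,0,338),(c4,400,300)):
    h=min(im.shape[0],600-y);o[y:y+h,x:x+400]=im[:h]
cv2.imwrite("pics/crops0.png",o)
```

```text
(no output)
```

View pics/scene0.png

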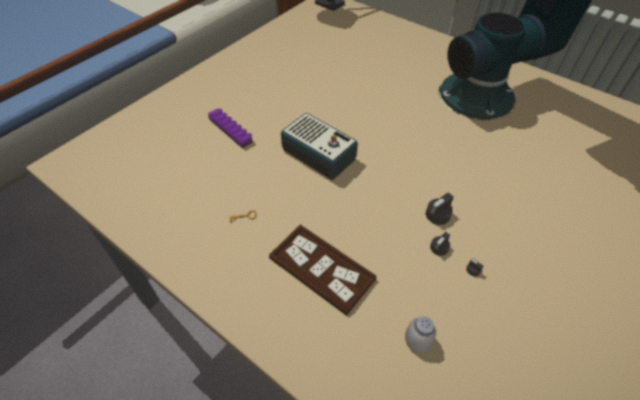

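View pics/crops0.png

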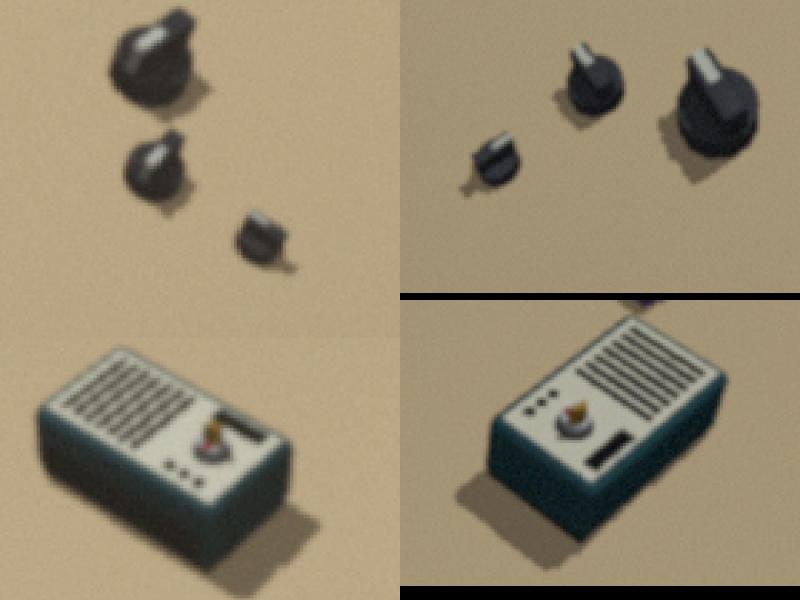

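The scene shows the radio at about (320,145) with its spindle at (332,140). The three knobs are large (440,208), middle (441,244) and small (475,268). The middle one stands near (0.535, 0.165), with its pointer roughly towards +x−y.

Run:
```python
from h import *
o=get_obs();print(o["tool_pos"],o["ee_rot"],o["time"],o["width"])
c=cam("wrist");print(c[0]["fx"],c[1],-c[1].T@c[2])
# knob tops via silhouettes, two view
S=cam("scene");D=cam("side")
for n in("scene","side"):
    snapshot(n)
    for r in silhouettes(n,"knob")[:4]: print(n,round(r["score"],2),np.round(r["uv"],1),r["pixels"].sum())
# pairing check
print(tri(S,(438.3,250.1),D,(246.1,313.2)),tri(S,(331.1,136.1),D,(383.1,207)))
```

```text
[0.19159614 0.5155688  0.21951758] [3.14148898e+00 1.26889933e-05 2.78581247e+00] 1.5 0.09396148855247803
292.37830926798426 [[ 0.34888336  0.9371651   0.00140696]
 [ 0.9112303  -0.33957846  0.23312189]
 [ 0.21895147 -0.08005028 -0.97244651]] [0.12858495 0.53880652 0.38500975]
scene 0.84 [441.1 245.7] 403
scene 0.79 [471.9 265.1] 205
scene 0.63 [442.8 208.5] 646
side 0.95 [288.1 320.9] 911
side 0.79 [242.4 308.9] 471
side 0.71 [206.3 340.7] 247
(array([ 0.5363015 ,  0.15918655, -0.00537595]), np.float64(0.008453356193046524)) (array([ 0.47418149, -0.1701199 ,  0.08400571]), np.float64(0.0012795108859378296))
```

>>> {"method": "move_arm", "body": {
  "steps": [0, 0, 0, 0.031, -0.035, 0, 1, 0, 0, 0, 0.062, -0.07, 0, 1, 0, 0, 0, 0.093, -0.105, 0, 1, 0, 0, 0, 0.124, -0.14, 0, 1, 0, 0, 0, 0.155, -0.175, 0, 0.9, 0, 0, 0, 0.186, -0.21, 0, 0.8, 0, 0, 0, 0.217, -0.245, 0, 0.7, 0, 0, 0, 0.248, -0.28, 0, 0.6, 0, 0, 0, 0.279, -0.315, -0.01, 0.55, 0, 0, 0, 0.31, -0.35, -0.02, 0.55, 0, 0, 0, 0.32, -0.35, -0.03, 0.55, 0, 0, 0, 0.32, -0.35, -0.03, 0.55]
}}

```text
time: 2.9
tool_pos: [0.5116, 0.1646, 0.1873]
ee_rot: [-3.14, -0.004, 2.783]
wrist_force: [-0.7, 0.3, -0.8]
width: 0.0518
finger_force: 0.0
```

Run:
```python
from h import *
o=get_obs();print(o["tool_pos"],o["ee_rot"],o["time"],o["width"],o["joint_positions"])
c=cam("wrist");p,d=snapshot("wrist");save("w1.png",p);np.savez("pics/w1.npz",p=p,d=d)
for t in("knob","knob_flat"):
    for r in spot_point("wrist",t)[:4]: print(t,round(r["score"],2),np.round(r["uv"],1),at_z(c,r["uv"],0).round(4))
for r in silhouettes("wrist","knob")[:4]:
    m=r["pixels"];v,u=np.nonzero(m);P=np.array([at_d(c,(a,b),d[b,a]) for a,b in zip(u,v)]);z=P[:,2]
    print(round(r["score"],2),np.round(r["uv"],1),m.sum(),np.percentile(z,[5,50,90,99]).round(4))
    zt=np.percentile(z,98);T=P[z>zt-.006][:,:2].astype(np.float32);(x,y),(w,h),a=cv2.minAreaRect(T)
    print(" top",x,y,w,h,a,len(T))
```

```text
[0.51162935 0.16464475 0.18726315] [-3.1400022  -0.00370534  2.78318304] 2.9 0.051791389572971046 [ 2.05434492e-01  7.07458562e-02  1.45200804e+00  6.36869917e-04
  1.62282052e+00 -1.00692331e+00]
knob 0.93 [324.8 204.8] [0.5325 0.1605 0.    ]
knob 0.92 [388.8 187.1] [0.5391 0.2418 0.    ]
knob 0.76 [267.4 160.6] [0.457  0.1151 0.    ]
knob_flat 0.9 [380.4 191. ] [0.5401 0.2306 0.    ]
knob_flat 0.66 [271.6 178.8] [0.4791 0.1112 0.    ]
knob_flat 0.61 [329.3 216.4] [0.5485 0.1605 0.    ]
0.76 [325.6 209.8] 954 [0.0062 0.0189 0.0387 0.0398]
 top 0.5006582736968994 0.1681412011384964 0.015893330797553062 0.10895060002803802 77.05230712890625 375
0.66 [388.9 187.3] 498 [0.008  0.0166 0.0287 0.0302]
 top 0.5029615163803101 0.21265697479248047 0.11548526585102081 0.023966137319803238 36.34103775024414 213
0.6 [265.  162.2] 2136 [0.0217 0.0388 0.0557 0.0578]
 top 0.46583864092826843 0.14419600367546082 0.0767868310213089 0.05384034663438797 75.55258178710938 959
```

View pics/w1.png

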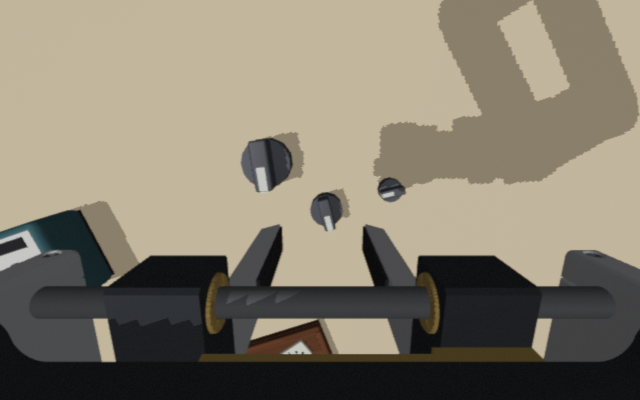

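The wrist view shows the middle knob at (325,210), with its white line pointing down to (328,228), and a measured top height of about 39 mm. That matches the task knob.

```bash
cat >> h.py <<'E'
def cloud(c,d):
    m,R,t=c;v,u=np.indices(d.shape);X=np.stack([(u-m["cx"])/m["fx"]*d,(v-m["cy"])/m["fy"]*d,d],-1);return (X-t)@R
def bar(c,p,d,xy,zlo,zhi,r=.03):
    P=cloud(c,d);M=(d>0)&(P[...,2]>zlo)&(P[...,2]<zhi)&(np.hypot(P[...,0]-xy[0],P[...,1]-xy[1])<r)
    T=P[M];(x,y),wh,a=cv2.minAreaRect(T[:,:2].astype(np.float32))
    w=p[M].mean(1)>130;W=T[w];e=np.linalg.eigh(np.cov(T[:,:2].T))[1][:,1]
    if len(W) and e@(W[:,:2].mean(0)-[x,y])<0:e=-e
    print("rect",x,y,wh,a,"n",len(T),"mean",T.mean(0).round(4),"white",len(W),W.mean(0) if len(W) else 0,"yaw pca",np.arctan2(e[1],e[0]))
    if len(W): q=W[:,:2].mean(0)-[x,y];print("yaw white",np.arctan2(q[1],q[0]))
E
python3 - <<'E'
from h import *
z=np.load("pics/w1.npz");c=cam("wrist")
bar(c,z["p"],z["d"],(.533,.16),.033,.044,.028)
g=cv2.resize(z["p"][180:240,295:355],(600,600),interpolation=cv2.INTER_CUBIC);save("w1c.png",g)
E
```

```text
rect 0.5355828404426575 0.16276323795318604 (0.013020134530961514, 0.03756159916520119) 84.22509765625 n 385 mean [0.5341 0.1631 0.0411] white 99 [0.54499384 0.16205973 0.04188209] yaw pca -0.10390788539669633
yaw white -0.07461530373032738
```

View pics/w1c.png

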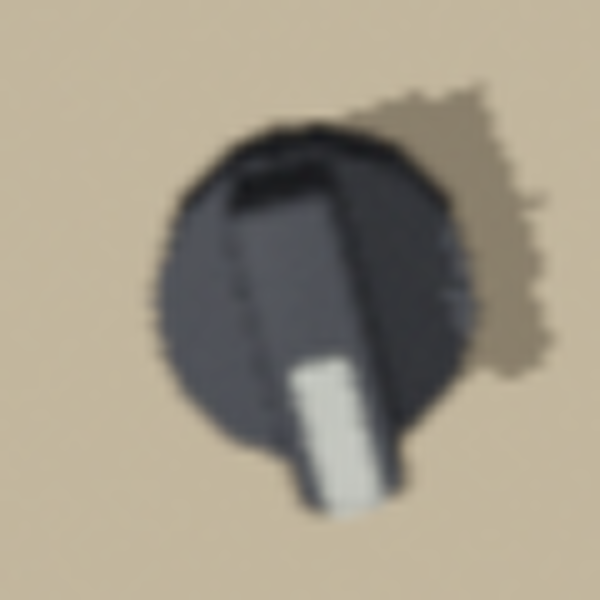

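>>> {"method": "move_arm", "body": {
  "steps": [0, 0, 0.13, 0.012, -0.001, -0.02, 0.5, 0, 0, 0.256, 0.024, -0.002, -0.05, 0.5, 0, 0, 0.256, 0.024, -0.002, -0.08, 0.5, 0, 0, 0.256, 0.024, -0.002, -0.11, 0.5, 0, 0, 0.256, 0.024, -0.002, -0.13, 0.5, 0, 0, 0.256, 0.024, -0.002, -0.143, 0.5, 0, 0, 0.256, 0.024, -0.002, -0.15, 0.5, 0, 0, 0.256, 0.024, -0.002, -0.15, 0.5]
}}

```text
time: 3.9
tool_pos: [0.5352, 0.1642, 0.0395]
ee_rot: [3.142, -0.0, 3.043]
wrist_force: [0.3, -0.5, -0.5]
width: 0.047
finger_force: 0.0
```

Run:
```python
from h import *
o=get_obs();print(o["tool_pos"],o["ee_rot"],o["wrist_force"],o["width"])
c=cam("wrist");p,d=snapshot("wrist");save("w2.png",p);np.savez("pics/w2.npz",p=p,d=d)
bar(c,p,d,o["tool_pos"][:2],.032,.044,.026)
bar(c,p,d,o["tool_pos"][:2],.032,.044,.021)
```

```text
[0.53524315 0.16416448 0.03951324] [ 3.14151246e+00 -2.27547145e-04  3.04285501e+00] [ 0.33384929 -0.46934227 -0.47467276] 0.04703468641632799
rect 0.5359979271888733 0.1641084849834442 (0.049503110349178314, 0.037981752306222916) 84.39219665527344 n 1399 mean [0.5343 0.1611 0.0381] white 249 [0.54537619 0.15935589 0.03880289] yaw pca -0.12533833747701598
yaw white -0.46904622855527744
rect 0.5356235504150391 0.16029605269432068 (0.012569155544042587, 0.037981752306222916) 84.39219665527344 n 1232 mean [0.5342 0.1606 0.0381] white 249 [0.54537619 0.15935589 0.03880289] yaw pca -0.1051595801362306
yaw white -0.09610343023949426
```

View pics/w2.png

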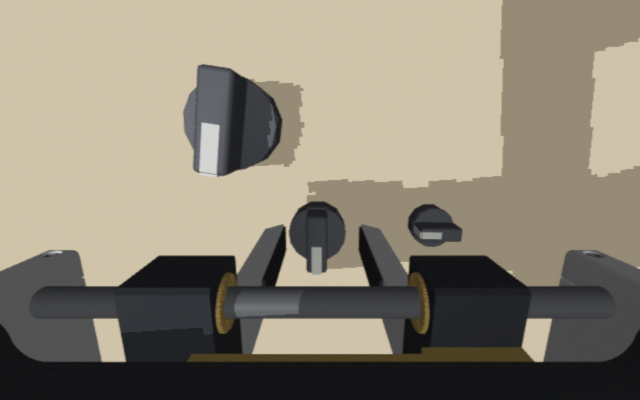

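The knob sits between the fingers at (317,235), its bar parallel to the pads. I'll lower slightly and grip.

>>> {"method": "move_arm", "body": {
  "steps": [0, 0, 0, 0, -0.002, -0.002, 0.5, 0, 0, 0, 0, -0.002, -0.003, 0.3, 0, 0, 0, 0, -0.002, -0.003, 0.1, 0, 0, 0, 0, -0.002, -0.003, 0, 0, 0, 0, 0, -0.002, -0.003, 0, 0, 0, 0, 0, -0.002, -0.003, 0, 0, 0, 0, 0, -0.002, -0.003, 0]
}}

```text
time: 4.65
tool_pos: [0.5357, 0.1615, 0.0366]
ee_rot: [3.142, 0.0, 3.042]
wrist_force: [0.2, -0.7, 0.8]
width: 0.0126
finger_force: 30.0
```

>>> {"method": "move_arm", "body": {
  "steps": [0, 0, 0, 0, 0, 0.01, 0, 0, 0, 0, 0, 0, 0.04, 0, 0, 0, 0, 0, 0, 0.085, 0, 0, 0, 0, 0, -0.025, 0.125, 0, 0, 0, 0, 0, -0.07, 0.14, 0, 0, 0, 0, 0, -0.115, 0.14, 0, 0, 0, 0, 0, -0.16, 0.14, 0, 0, 0, 0, 0, -0.205, 0.14, 0, 0, 0, 0, 0, -0.25, 0.14, 0, 0, 0, 0, 0, -0.295, 0.14, 0, 0, 0, 0, 0, -0.33, 0.14, 0, 0, 0, 0, 0, -0.33, 0.14, 0]
}}

```text
time: 5.85
tool_pos: [0.5351, -0.1727, 0.1769]
ee_rot: [-3.14, 0.0, 3.036]
wrist_force: [-0.4, 0.2, 0.1]
width: 0.0129
finger_force: 30.0
```

Run:
```python
from h import *
get_obs()
snapshot("wrist");o=get_obs();print(o["tool_pos"],o["ee_rot"],o["wrist_force"],o["width"],o["joint_positions"])
c=cam("wrist");p,d=snapshot("wrist");np.savez("pics/w3.npz",p=p,d=d)
for t in("spindle_tip","spindle_seat","radio","knob","knob_flat"):
    for r in spot_point("wrist",t)[:2]: print(t,round(r["score"],2),np.round(r["uv"],1),at_z(c,r["uv"],.089).round(4),at_z(c,r["uv"],.075).round(4))
P=cloud(c,d);M=(d>0)&(np.hypot(P[...,0]-.475,P[...,1]+.17)<.02)&(P[...,2]>.069)&(P[...,2]<.1)
u=proj(c,(.475,-.17,.08)).astype(int);print(u)
x0,y0=max(u[0]-40,0),max(u[1]-30,0)
save("w3c.png",np.hstack([cv2.resize(p[y0:y0+60,x0:x0+80],(480,360),interpolation=cv2.INTER_CUBIC),cv2.resize(p,(320,200)).repeat(1,0)[:200].repeat(1,1) if 0 else np.vstack([cv2.resize(p,(320,200)),np.zeros((160,320,3),np.uint8)])]))
```

```text
[ 0.53532239 -0.17025719  0.17684451] [3.14127192e+00 9.20708972e-05 3.03803561e+00] [-0.02787766  1.11338996 -0.12495516] 0.012920716286340604 [-4.09059158e-01  1.25277465e-01  1.41340775e+00  3.33750872e-04
  1.60291610e+00 -1.87628774e+00]
spindle_tip 0.81 [318.9 138.6] [ 0.4743 -0.1664  0.089 ] [ 0.4746 -0.1665  0.075 ]
spindle_seat 0.96 [320.8 140.9] [ 0.4763 -0.165   0.089 ] [ 0.4768 -0.1651  0.075 ]
radio 0.61 [281.8 138.8] [ 0.4712 -0.1977  0.089 ] [ 0.4713 -0.1995  0.075 ]
knob 0.86 [320.1 224.4] [ 0.5502 -0.1734  0.089 ] [ 0.5547 -0.174   0.075 ]
knob 0.83 [570.6  95.4] [0.4613 0.0428 0.089 ] [0.4609 0.0542 0.075 ]
knob_flat 0.57 [566.7 115.6] [0.4771 0.0411 0.089 ] [0.4776 0.0524 0.075 ]
[314 139]
```

View pics/w3c.png

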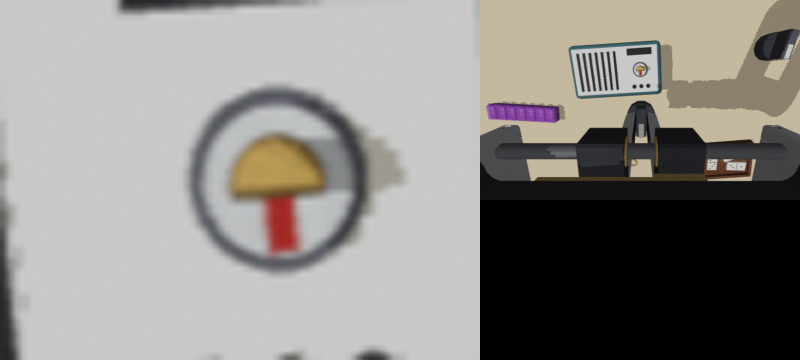

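The spindle is sharp at about (321,140). Its flat and red mark face the image bottom, roughly +x and nearly matching the knob's pointer. Next I'll fit the angle and centre.

```bash
cat >> h.py <<'E'
def spindle(c,p,d,guess=(.475,-.168)):
    hsv=cv2.cvtColor(p,cv2.COLOR_RGB2HSV);u0=proj(c,(*guess,.08))
    v,u=np.indices(d.shape);near=np.hypot(u-u0[0],v-u0[1])<28
    H,S,V=[hsv[...,i].astype(int) for i in range(3)]
    red=near&((H<6)|(H>172))&(S>130);br=near&(H>12)&(H<28)&(S>90)
    f=lambda m,z:np.array([at_z(c,q,z) for q in zip(u[m],v[m])])
    Rr=f(red,.075)[:,:2];B=f(br,.089)[:,:2]
    e=np.linalg.eigh(np.cov(Rr.T))[1][:,1];q=Rr.mean(0)-B.mean(0);e=e if e@q>0 else -e
    print("red",len(Rr),Rr.mean(0),"axis",np.arctan2(e[1],e[0]),"brass",len(B),B.mean(0),"dir",np.arctan2(q[1],q[0]),"rect",cv2.minAreaRect(B.astype(np.float32)))
    P=cloud(c,d);K=near&(P[...,2]>.0705)&(P[...,2]<.081);X=P[K]
    print("shoulder",len(X),cv2.minEnclosingCircle(X[:,:2].astype(np.float32)),X.mean(0),"tip z",np.percentile(P[br][:,2],[50,95]))
E
python3 - <<'E'
from h import *
z=np.load("pics/w3.npz");c=cam("wrist");o=get_obs();p,d=z["p"],z["d"]
spindle(c,p,d)
# shoulder outline from grey-dark ring
g=cv2.cvtColor(p,cv2.COLOR_RGB2GRAY);u0=proj(c,(.475,-.166,.08))
v,u=np.indices(g.shape);m=(np.hypot(u-u0[0],v-u0[1])<22)&(g<120)&(p.max(2).astype(int)-p.min(2)<40)
(e,ax,a)=cv2.minAreaRect(np.argwhere(m)[:,::-1].astype(np.float32));print("ring",e,ax,at_z(c,e,.070))
t=o["tool_pos"];print(t,o["ee_rot"])
P=cloud(c,d);M=(d>0)&(np.hypot(P[...,0]-t[0],P[...,1]-t[1])<.03)&(P[...,2]>.1)&(P[...,2]<t[2]+.02)&(P[...,0]<t[0]+.03)
for lo in np.arange(.13,.19,.005):
    k=M&(P[...,2]>=lo)&(P[...,2]<lo+.005);print(round(lo,3),k.sum(),P[k].mean(0).round(4) if k.any() else "")
E
```

```text
red 34 [ 0.48144391 -0.16287821] axis -0.09978277327402679 brass 120 [ 0.47333979 -0.16281045] dir -0.008361451760259906 rect ((0.4730815887451172, -0.16243161261081696), (0.011874300427734852, 0.007431293837726116), 84.3650894165039)
shoulder 335 ((0.47543036937713623, -0.163203626871109), 0.010952460579574108) [ 0.47601254 -0.16317084  0.07524278] tip z [0.08875324 0.09027495]
ring (320.0, 138.5) (29.0, 28.0) [ 0.47515787 -0.16272454  0.07      ]
[ 0.53577006 -0.16704064  0.17674332] [3.14132099e+00 2.43658617e-04 3.04387225e+00]
0.13 0 
0.135 2 [ 0.5183 -0.1624  0.14  ]
0.14 75 [ 0.5195 -0.1655  0.1425]
0.145 86 [ 0.5195 -0.1666  0.1475]
0.15 87 [ 0.5199 -0.1651  0.1527]
0.155 450 [ 0.5236 -0.1662  0.1582]
0.16 49 [ 0.5192 -0.1658  0.1628]
0.165 101 [ 0.5231 -0.1661  0.1676]
0.17 153 [ 0.5234 -0.1665  0.1725]
0.175 1362 [ 0.5341 -0.1672  0.1782]
0.18 141 [ 0.5284 -0.1663  0.1821]
0.185 145 [ 0.5268 -0.1663  0.1875]
```

Run:
```python
from h import *
for i in range(2):
    o=get_obs();c=cam("wrist");p,d=snapshot("wrist");o2=get_obs();print(o["tool_pos"],o["ee_rot"],o2["tool_pos"])
spindle(c,p,d)
t=o["tool_pos"]
# bar of held knob
P=cloud(c,d);M=(d>0)&(P[...,2]>.173)&(P[...,2]<.184)&(np.hypot(P[...,0]-t[0],P[...,1]-t[1])<.03)
a=o["ee_rot"][2]-np.pi;ex=np.array([np.cos(a),np.sin(a)]);ey=np.array([-ex[1],ex[0]])
q=P[M][:,:2]-t[:2];A=q@ex;B=q@ey;k=abs(B)<.0065;print("bar x-range",np.percentile(A[k],[0,1,50,99,100]).round(4),"z",P[M][k][:,2].mean())
w=k&(p[M].mean(1)>130);print("white",w.sum(),np.percentile(A[w],[1,99]),np.percentile(B[w],[1,50,99]),"yaw tool",a)
M2=(d>0)&(P[...,2]>.153)&(P[...,2]<.162)&(np.hypot(P[...,0]-t[0],P[...,1]-t[1])<.03)
q=P[M2][:,:2]-t[:2];print("disc x min",np.percentile(q@ex,[0,1,2]),"z",P[M2][:,2].mean())
np.savez("pics/w4.npz",p=p,d=d)
```

```text
[ 0.53577006 -0.16704064  0.17674332] [3.14132099e+00 2.43658617e-04 3.04387225e+00] [ 0.53577325 -0.16717887  0.17673571]
[ 0.53577325 -0.16717887  0.17673571] [3.14144014e+00 2.64561170e-04 3.04372162e+00] [ 0.53577017 -0.16736172  0.17667079]
red 33 [ 0.48083477 -0.16571677] axis -0.03861595699998394 brass 118 [ 0.47287003 -0.16557533] dir -0.017755870899194063 rect ((0.4727815091609955, -0.16549581289291382), (0.012707391753792763, 0.007429978810250759), 84.36180114746094)
shoulder 334 ((0.4750053584575653, -0.16603775322437286), 0.010991708375513554) [ 0.47563847 -0.165939    0.07538519] tip z [0.08899271 0.09039456]
bar x-range [-0.019  -0.0187 -0.0016  0.0179  0.0189] z 0.17824213306704392
white 245 [0.00116845 0.01860766] [-3.08109746e-03 -9.95425050e-06  2.42004328e-03] yaw tool -0.0978710325874581
disc x min [-0.01953786 -0.01936493 -0.01916543] z 0.15785472849619944
```

Run:
```python
from h import *
c=cam("wrist")
for i in range(3):
    p,d=snapshot("wrist") 
    f=p.astype(float);u0=np.round(proj(c,(.475,-.166,.078))).astype(int)
    redness=np.clip(f[...,0]-1.3*np.maximum(f[...,1],f[...,2])-10,0,None)
    pts=[];cols=np.arange(u0[0]-8,u0[0]+9)
    for r in range(u0[1]+4,u0[1]+13):
        w=redness[r,cols]
        if w.sum()>60: pts.append(((cols*w).sum()/w.sum(),r))
    L=np.array([at_z(c,q,.075)[:2] for q in pts]);k=np.polyfit(L[:,0],L[:,1],1);print("red yaw",np.arctan(k[0]),len(L),"line y at x=.475",np.polyval(k,.475))
    yel=np.clip(f[...,1]-1.35*f[...,2],0,None)  # brass
    E=[]
    for q in range(u0[0]-5,u0[0]+6):
        col=yel[u0[1]-12:u0[1]+10,q];h=col.max()/2;idx=np.nonzero(col>h)[0]
        j=idx[-1];E.append((q,u0[1]-12+j+(col[j]-h)/max(col[j]-col[j+1],1e-6)))
    E=np.array([at_z(c,q,.087)[:2] for q in E]);k=np.polyfit(E[:,1],E[:,0],1);print("flat yaw",-np.arctan(k[0]),"flat x",np.polyval(k,-.166),"res",np.std(E[:,0]-np.polyval(k,E[:,1])))
o=get_obs();print(o["tool_pos"],o["ee_rot"])
```

```text
red yaw -0.041464513833111276 8 line y at x=.475 -0.16561761937248487
flat yaw -0.037219120164584306 flat x 0.4759424686751476 res 0.000244330801230852
red yaw -0.045869548697604484 8 line y at x=.475 -0.16543995358976393
flat yaw -0.02146085453829036 flat x 0.4759851571434695 res 0.0002507552982749559
red yaw -0.023370284504915018 8 line y at x=.475 -0.1653556782339563
flat yaw -0.051846260249851624 flat x 0.4760332994304986 res 0.00024282326466434882
[ 0.53569108 -0.16787538  0.17656824] [3.14150161e+00 6.47314438e-05 3.04271954e+00]
```

>>> {"method": "move_arm", "body": {
  "steps": [0, 0, 0.06, -0.03, 0.0026, 0, 0, 0, 0, 0.06, -0.0605, 0.0026, 0, 0, 0, 0, 0.06, -0.0605, 0.0026, -0.02, 0, 0, 0, 0.06, -0.0605, 0.0026, -0.04, 0, 0, 0, 0.06, -0.0605, 0.0026, -0.047, 0, 0, 0, 0.06, -0.0605, 0.0026, -0.047, 0, 0, 0, 0.06, -0.0605, 0.0026, -0.047, 0, 0, 0, 0.06, -0.0605, 0.0026, -0.047, 0, 0, 0, 0.06, -0.0605, 0.0026, -0.047, 0]
}}

```text
time: 7.35
tool_pos: [0.4758, -0.1661, 0.1305]
ee_rot: [-3.141, 0.002, 3.102]
wrist_force: [-0.6, -0.5, -0.1]
width: 0.0129
finger_force: 30.0
```

Run:
```python
from h import *
a=[]
for n,x in(("scene",(.475,-.166,.09)),("side",(.475,-.166,.09))):
    c=cam(n);p,d=snapshot(n);u=proj(c,x).astype(int);a.append(cv2.resize(p[u[1]-40:u[1]+40,u[0]-40:u[0]+40],(400,400),interpolation=cv2.INTER_CUBIC))
save("pre.png",np.hstack(a))
o=get_obs();print(o["tool_pos"],o["ee_rot"],o["wrist_force"],o["width"])
```

```text
[ 0.47549927 -0.16597528  0.13015775] [-3.14125777e+00  1.09371153e-03  3.10183581e+00] [-0.05611002  0.27453633 -1.32043223] 0.012842637461104802
```

View pics/pre.png

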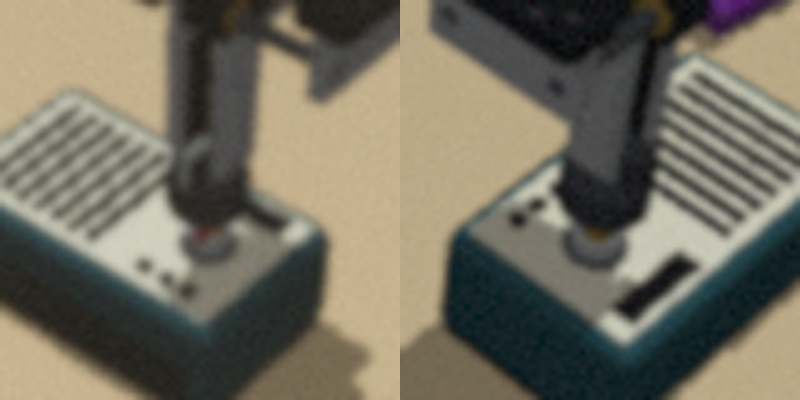

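The knob hangs centred just above the pin in both views. I'll lower it slowly and watch the force.

>>> {"method": "move_arm", "body": {
  "steps": [0, 0, 0, 0, 0, -0.002, 0, 0, 0, 0, 0, 0, -0.004, 0, 0, 0, 0, 0, 0, -0.006, 0, 0, 0, 0, 0, 0, -0.008, 0, 0, 0, 0, 0, 0, -0.01, 0, 0, 0, 0, 0, 0, -0.01, 0]
}}

```text
time: 8.05
tool_pos: [0.4748, -0.1657, 0.119]
ee_rot: [3.141, -0.001, 3.102]
wrist_force: [0.4, 0.1, 0.0]
width: 0.0125
finger_force: 30.0
```

>>> {"method": "move_arm", "body": {
  "steps": [0, 0, 0, 0, 0, -0.002, 0, 0, 0, 0, 0, 0, -0.004, 0, 0, 0, 0, 0, 0, -0.006, 0, 0, 0, 0, 0, 0, -0.008, 0, 0, 0, 0, 0, 0, -0.008, 0, 0, 0, 0, 0, 0, -0.008, 0]
}}

```text
time: 8.65
tool_pos: [0.4752, -0.1659, 0.1116]
ee_rot: [-3.142, 0.0, 3.102]
wrist_force: [-0.2, -0.2, 0.6]
width: 0.0127
finger_force: 30.0
```

>>> {"method": "move_arm", "body": {
  "steps": [0, 0, 0, 0, 0, -0.001, 0, 0, 0, 0, 0, 0, -0.002, 0, 0, 0, 0, 0, 0, -0.003, 0, 0, 0, 0, 0, 0, -0.004, 0, 0, 0, 0, 0, 0, -0.004, 0, 0, 0, 0, 0, 0, -0.004, 0]
}}

```text
time: 9.25
tool_pos: [0.4753, -0.1659, 0.1085]
ee_rot: [-3.141, 0.001, 3.102]
wrist_force: [-1.4, 0.5, 5.9]
width: 0.0129
finger_force: 30.0
```

>>> {"method": "move_arm", "body": {
  "steps": [0, 0, 0, 0, 0, -0.001, 0, 0, 0, 0, 0, 0, -0.002, 0, 0, 0, 0, 0, 0, -0.003, 0, 0, 0, 0, 0, 0, -0.004, 0, 0, 0, 0, 0, 0, -0.004, 0, 0, 0, 0, 0, 0, -0.004, 0]
}}

```text
time: 9.85
tool_pos: [0.4753, -0.1659, 0.1055]
ee_rot: [-3.141, 0.001, 3.102]
wrist_force: [-4.4, 1.2, 9.3]
width: 0.0128
finger_force: 30.0
```

>>> {"method": "move_arm", "body": {
  "steps": [0, 0, 0, -0.0005, 0, -0.001, 0, 0, 0, 0, -0.0007, 0, -0.002, 0, 0, 0, 0, -0.0007, 0, -0.002, 0, 0, 0, 0, -0.0007, 0, -0.002, 0]
}}

```text
time: 10.25
tool_pos: [0.4753, -0.166, 0.1054]
ee_rot: [-3.141, 0.003, 3.102]
wrist_force: [-5.4, 2.7, 16.0]
width: 0.0127
finger_force: 30.0
```

Run:
```python
from h import *
c=cam("wrist");p,d=snapshot("wrist");o=get_obs();t=o["tool_pos"];P=cloud(c,d)
for lo,hi in((.060,.069),(.080,.095),(.1,.113)):
    k=(d>0)&(P[...,2]>lo)&(P[...,2]<hi)&(np.hypot(P[...,0]-t[0],P[...,1]-t[1])<(.05 if lo<.07 else .02));print(lo,k.sum(),np.median(P[k][:,2]) if k.any() else 0)
a=[]
for n in("scene","side"):
    cc=cam(n);q,_=snapshot(n);u=proj(cc,(.475,-.166,.09)).astype(int);a.append(cv2.resize(q[u[1]-40:u[1]+40,u[0]-40:u[0]+40],(400,400),interpolation=cv2.INTER_CUBIC))
save("end.png",np.hstack(a))
o=get_obs();print(o["time"],o["tool_pos"],o["ee_rot"],o["wrist_force"],o["wrist_torque"],o["width"])
```

```text
0.06 7501 0.06595662655786086
0.08 597 0.08687051982733622
0.1 1602 0.10703386305269047
10.4 [ 0.47532396 -0.16596386  0.10538686] [-3.14071192  0.00345501  3.10199052] [-4.49890529  2.6379236  16.44307413] [ 0.64147374  1.02040158 -0.0280881 ] 0.012955791208968743
```

View pics/end.png

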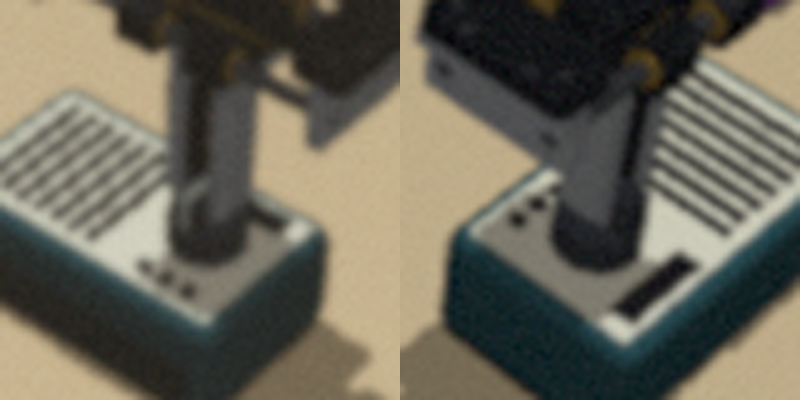

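The knob sits on the spindle close above the panel, hiding the shoulder in both views. Depth gives the bar top at 107 mm and the disc at 87 mm, which is exactly the fully pressed height, with a steady 16 N.

```bash
python3 -c "
from bench import *
print(close_job())"
```

```text
the job is handed in; nothing more can be done
None
```

The knob is on the spindle with its flat matched, pushed fully home and held pressed to the stop (top at 107 mm, steady 16 N), and the job was handed in at about 10 s.

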